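Refit the cup rack of the hospitality cart's finjan station

ROBOT

A 6-joint arm with a two-finger parallel gripper is mounted at the origin on the work surface. World frame = base frame: x ahead of the robot, y to its left, z up, the work surface at z = 0. Lengths are in m, angles in rad, forces in N, time in s.
With the tool pointing down it reaches from about 0.4 to 0.925 m from the base axis. Payload 12.5 kg.
Tool frame: the origin (TCP) lies at the very end of the fingers, on their centre line; the grasp point (between the pads) lies 19 mm behind it; z points along the fingers, y is the line along which they close (so a half turn about z gives the same grasp; the last joint's range is limited). The gripper opens to 95 mm and grips with 3 to 60 N. Pads are 20 mm wide; open, the fingers measure 119 mm over their backs; the gripper's body (75 mm by 180 mm) begins 59 mm behind the grasp point.
Start: joints at [1.227, 0.491, 1.559, -0, 1.092, -0.106], TCP at [0.147, 0.607, 0.215] pointing down, gripper open.
Joint ranges: [-3.1, 3.1], [-0.84, 2.19], [0.05, 2.79], [-1.13, 4.28], [0.06, 2.93], [-2.69, 2.69]. Speed limits (rad/s): [2.22, 2.22, 2.79, 3.14, 3.14, 3.14].

INTERFACE

Orientations are given as a 3x3 rotation matrix whose columns are the frame's x, y, z axes.
In Python, from plant import status, viewer, env gives the robot as it stands. The module is installed in compiled form; this text tells all that it offers.
- The arm moves only by the shell command python3 -m pendant FILE [OPENING] [FORCE], which reads ROWS from the file FILE. ROWS is a JSON list of rows, 1 to 5 of them, each written [[dx, dy, dz], turn]: dx, dy, dz in m, then a turn about the tool's z in rad; each row shifts and turns the commanded pose from where the row before left it, along the tool's axes as they then stand; what a row does not reach is not made up. A row lasts 1/8 s, in which the tool goes at most 0.0625 m and 0.188 rad, less where a joint would pass 70% of its speed; a pose out of reach is approached as far as the arm can. OPENING is the finger opening in m, set as the command begins (- or left out keeps the last). The fingers move at their own pace and stop on an object; FORCE is the grip in N (left out, the last holds). Time passes only in rows, so rows that do not move let the fingers close. It prints the time, the measured TCP pose, the force, the opening and the grip force at its end. Input that does not fit is refused with a message, and nothing moves.
- status.read_state(): the state, without advancing time (a new reading comes with each control period).
- viewer.get_image(name): name is "side" or "top" or "wrist"; returns (picture, depth): 420x560x3 uint8, red, green, blue; 420x560 float32, m along the optical axis (not along the pixel's ray), 0 where there is no reading.
- viewer.calibration(name): a dict with "fx", "fy", "cx", "cy" (pixels), "camera_from_world" (4x4, takes a point from world to camera coordinates); the wrist camera has in their place "mount" (4x4, takes a point from camera to tool coordinates, whose origin is the TCP and whose axes are the flange's). Camera axes: x right, y down, z forward; pixel columns grow to the right and rows downward; lengths in m; the calibration is good to about 2 mm. A picture is of the moment at which its call begins: read the wrist's pose just before it. calibration takes no time and is no camera call.
- env.hand_in(): hands the job in; it is judged then, once.
The state is a dict: "time": time; "joint_pos": joint angles; "qvel": joint speeds; "effort": joint torques, N m; "tcp_pos": TCP position; "tcp_rot": TCP orientation; "contact_force": force on the tool from outside, world axes, zero at the start; "torque": the same for the moment, N m; "opening": finger opening in m; "gripper_force": force on a finger pad.
Only numpy, scipy, OpenCV 4.12 (cv2) and the standard library are available. Lean on these libraries where they do the work, as an engineer would, in place of code of your own. Each camera call takes 0.05 s, during which the arm holds its last target. There are 200 camera calls.

TASK

Swing the cup station's clear cover back until it stays open by itself, lift out the toothpick dispenser standing inside and set it down upright on the oval tray. Then push the loose slotted rack back until its rear edge is hooked well under the station's rear lip, and press its front edge down past the catch so that it lies flat and fully home. Leave the cups, sugar bowl and date pot standing where they are.

Things in the scene. Friction and masses are not known exactly. Their poses are not given: they have to be found in the camera images.
- station: fixed steel cup station, mm. Origin: centre of its underside on the cart top; +x to its rear (lip, hinge), within 0.4 rad of pointing away from the robot; stands left or right of the robot, tray on the other side. x -91 to 92, 170 wide. Side walls 45 high, inner faces y +-80. Floor top z 5. Runners along both side walls (y 66 to 80), top z 20: the home rack lies on them
- lip_edge (a point): middle of the lip's front edge, underside (station x 62, z 30, mm). The lip is level, 4 thick, whole width, from x 62 to the rear wall (inner face x 82, 48 high). The rack's rear edge belongs in the slot between runner tops (z 20) and lip (z 30); home, it is at x 74 to 82
- front_wall (a point): top middle of the front wall (station x -86 inner face, z 50; 5 thick, mm). A 32 wide gap in its middle holds the catch: a sprung dark ramp, 28 degrees off vertical, from wall top inwards to x -75, z 27, just over the home rack's front edge; it yields towards the robot. Pressing the rack past it takes about 5 to 15 N
- cover (a joint): hinged clear cover in a dark rod frame, 0.3 kg, nearly free hinge. 0 = rest stop, sloping up from the rear hinge towards the robot at 0.75 rad above level. Grows as the front rod swings up and back: vertical (balance) at 0.82, rear stop at 1.32. Let go before 0.82 it falls to 0, past it it falls on to 1.32. Pushing the front rod rearwards with closed fingers (about 2 N) raises it
- cover_hinge (a point): middle of the cover's hinge axis, which runs along station y at station x 96, z 50 (mm)
- cover_edge (a point): middle of the cover's front rod, on its centre line: rod 8 thick, 164 long, 200 from the hinge axis (mm)
- rack: loose slotted steel plate, 160 (x) by 152 by 4 mm, about 0.4 kg. Origin: centre of the underside, +x to its rear edge. Solid band 35 long at the front, 20 at the rear. It starts leaning in the station, 0.26 rad up at the front: rear edge on the runners, 31 to 40 mm short of the lip, front lying on the front wall and sticking out over it. Pushed rearwards it slides under the lip
- rack_rear (a point): middle of the rack's rear edge, on the underside
- rack_front (a point): middle of the rack's front edge, on the underside. On this edge stands an upright flange, 60 mm wide, 3 thick, up to 18 above the underside: push here, with the fingertips above the front wall. Once rack_rear is past station x 74 mm the front edge clears the front wall and sinks onto the catch; press the front band down while the rack is fully back
- dispenser: slim upright aluminium toothpick dispenser, closed cylinder with domed top, diameter 24, straight to 58, 66 tall (mm), 0.08 kg; origin at the centre of its underside. At the start it stands on the station's floor between rack and lip, under the cover
- tray: fixed oval stainless steel tray, 260 (x) by 140 (y) plus rim: a 120 by 140 rectangle with half-round ends of radius 70; flat top at z = 4, rim 13.5 high. Origin at the centre of its underside, x along its length
- cup_tray: handleless white ceramic finjan cup, 48 tall, 56 across the rim, 34 across the foot; origin at the centre of its underside. Bystander, on the tray, nearer one end or the middle (mm)
- cup_front: handleless white ceramic finjan cup, 48 tall, 56 across the rim, 34 across the foot; origin at the centre of its underside. Bystander, on the cart top between tray and station, near the robot (mm)
- cup_middle: handleless white ceramic finjan cup, 48 tall, 56 across the rim, 34 across the foot; origin at the centre of its underside. Bystander, on the cart top beyond the sugar bowl (mm)
- cup_side: handleless white ceramic finjan cup, 48 tall, 56 across the rim, 34 across the foot; origin at the centre of its underside. Bystander, on the cart top near the robot, far left (mm)
- sugar_bowl: closed glass sugar bowl with steel cap, 74 tall, 62 across, on the cart top between tray and station; origin at the centre of its underside. Bystander (mm)
- date_pot: closed cream ceramic date pot with clip-on lid, 116 tall, 112 across, at the back; origin at the centre of its underside. Bystander (mm)
Not all that is in view belongs to the job. What is shaped like the rack but brown or yellow is not meant.

How it is judged:
By the outcome, as a careful person would: the job done as asked, in the order asked, and still so for the second after the job is handed in, with the robot touching nothing.
It also fails if it takes over 64 s, if anything falls off the work surface, if the arm or the gripper's body presses on something with over 40 N, if the wrist force passes 120 N, or if a joint passes its speed limit or range.

## Working session

There is one attempt and no reset: what is moved stays moved. The work goes in short steps, Python scripts to look and compute and a shell command to move; the robot and the scene stay as the last step left them, time stands still between calls to the robot, and variables do not carry over. Pictures are saved under pics/ and viewed, at most 10 in all, crops included, and the job is handed in when it is done.

```bash
mkdir -p pics; cat > h.py <<'E'
import numpy as np, cv2
from plant import status, viewer, env
def cam(name):
    s=status.read_state(); im,d=viewer.get_image(name); c=viewer.calibration(name)
    if 'mount' in c:
        T=np.eye(4);T[:3,:3]=s['tcp_rot'];T[:3,3]=s['tcp_pos'];W=T@c['mount']
    else: W=np.linalg.inv(c['camera_from_world'])
    return im,d,c,W
def pts(d,c,W):
    v,u=np.indices(d.shape); P=np.stack([(u-c['cx'])/c['fx']*d,(v-c['cy'])/c['fy']*d,d],-1)
    P=P@W[:3,:3].T+W[:3,3]; P[d==0]=np.nan; return P
def ray(u,v,z,c,W):
    r=W[:3,:3]@np.array([(u-c['cx'])/c['fx'],(v-c['cy'])/c['fy'],1]); return W[:3,3]+r*(z-W[2,3])/r[2]
E
python3 - <<'E'
from h import *
for n in ('side','top'):
    im,d,c,W=cam(n); np.savez('pics/%s0.npz'%n,im=im,d=d,W=W,k=[c['fx'],c['fy'],c['cx'],c['cy']])
    cv2.imwrite('pics/%s0.png'%n,im[...,::-1]); print(n,W.round(3).tolist(),c['fx'])
s=status.read_state(); print(s['time'],s['tcp_rot'].round(3) if hasattr(s['tcp_rot'],'round') else s['tcp_rot'])
E
```

```text
side [[0.872, -0.3, 0.386, 0.084], [-0.489, -0.547, 0.679, -0.666], [0.007, -0.781, -0.624, 0.821], [0.0, 0.0, 0.0, 1.0]] 507.71875116106787
top [[-0.029, -0.998, 0.06, 0.428], [-1.0, 0.029, -0.002, 0.077], [0.0, -0.06, -0.998, 1.297], [0.0, 0.0, 0.0, 1.0]] 517.382409402836
0.1 [[-0.972  0.236 -0.   ]
 [ 0.236  0.972 -0.001]
 [ 0.    -0.001 -1.   ]]
```

View pics/top0.png

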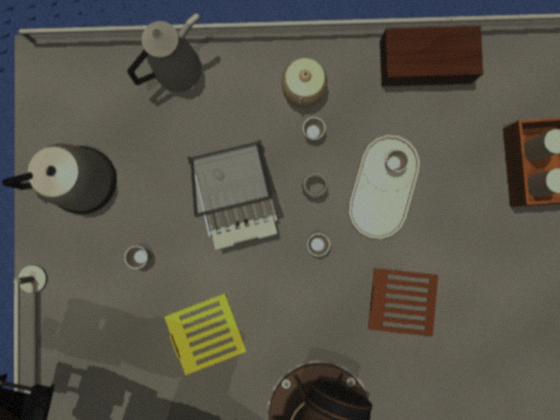

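View pics/side0.png

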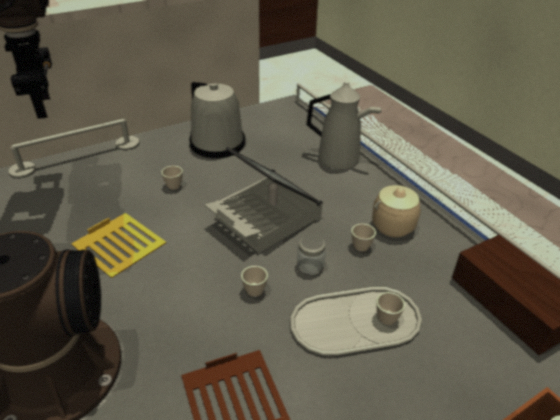

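```bash
python3 - <<'E'
from h import *
a=np.load('pics/top0.npz')['im'][130:260,170:300];b=np.load('pics/side0.npz')['im'][135:265,190:340]
a=cv2.resize(a,None,fx=3,fy=3,interpolation=2);b=cv2.resize(b,None,fx=2.7,fy=3,interpolation=2)
o=np.hstack([a,b]);o=cv2.convertScaleAbs(o,alpha=1.4);cv2.imwrite('pics/crop.png',o[...,::-1]);print(o.shape)
E
```

```text
(390, 795, 3)
```

View pics/crop.png

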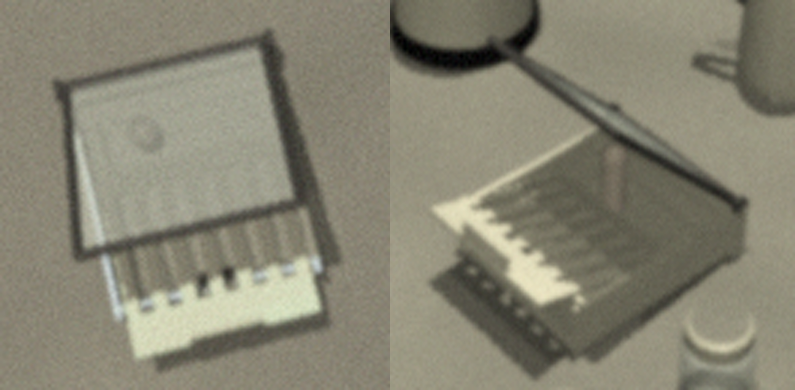

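The steel rack is at top-view pixel (243,225). The lookalikes are the yellow plate (205,333) and the brown plate (403,302). The dispenser stands under the cover at (218,174); the other upright metal things are the coffee pot (170,55) and the kettle (70,180). The crop confirms the pale steel rack with its flange at the front edge, and the dispenser left of centre near the rear.

```bash
python3 - <<'E'
from h import *
from scipy.optimize import least_squares
z=np.load('pics/top0.npz');W=z['W'];k=z['k'];c=dict(zip(('fx','fy','cx','cy'),k))
uv=[(190.7,158.3,.05),(259,143.3,.05),(196.7,214,.186),(269.3,197.7,.186)]
Pw=np.array([ray(*q,c,W)[:2] for q in uv]); M=np.array([(.096,.082),(.096,-.082),(-.050,.082),(-.050,-.082)])
R=lambda a:np.array([[np.cos(a),-np.sin(a)],[np.sin(a),np.cos(a)]])
f=lambda p:((M@R(p[2]).T+p[:2])-Pw).ravel()
s=least_squares(f,[.5,.2,0]);print('station',s.x.round(4),(s.fun*1000).round(1));p=s.x
def st(w): return R(p[2]).T@(np.array(w[:2])-p[:2])
wl=lambda x,y:(R(p[2])@[x,y]+p[:2]).round(4)
d=ray(218.3,174.3,.071,c,W);print('disp',d.round(4),st(d).round(4))
for q in [(215.7,249.3,.06),(278.7,235.7,.06)]: print('rackfront',st(ray(*q,c,W)).round(4))
print('rod',wl(-.05,0),'front wall',wl(-.086,0),'rearrod world',wl(.096,0))
# tray and cups from depth
P=pts(z['d'],c,W)
print('station depth med',[np.nanmedian(P[v-1:v+2,u-1:u+2],axis=(0,1)).round(3).tolist() for u,v in [(235,180),(232,206),(240,237),(218,174)]])
for n,u,v,h in [('cuptray',396,161,.052),('cupf',318,244,.048),('cupm',314,129,.048),('sugar',315,186,.074),('cupside',137,257,.048),('pot',305,82,.116),('trA',352,226,.0135),('trB',418,150,.0135),('trC',375,238,.0135),('trD',395,136,.0135),('trmid',384,187,.0135)]: print(n,ray(u,v,h,c,W).round(3))
E
```

```text
station [0.554  0.1913 0.1956] [-0.4 -3.5 -0.4  2.4 -0.3  2.5  1.  -1.4]
disp [0.5888 0.2252 0.071 ] [0.0407 0.0265]
rackfront [-0.1318  0.0723]
rackfront [-0.1337 -0.0813]
rod [0.505  0.1816] front wall [0.4696 0.1746] rearrod world [0.6482 0.21  ]
station depth med [[0.567, 0.18, 0.135], [0.504, 0.183, 0.19], [0.438, 0.178, 0.062], [0.585, 0.221, 0.11]]
cuptray [ 0.611 -0.204  0.052]
cupf [ 0.416 -0.008  0.048]
cupm [ 0.696 -0.008  0.048]
sugar [ 0.554 -0.004  0.074]
cupside [0.398 0.428 0.048]
pot [0.792 0.014 0.116]
trA [ 0.458 -0.096  0.014]
trB [ 0.643 -0.268  0.014]
trC [ 0.426 -0.152  0.014]
trD [ 0.68  -0.212  0.014]
trmid [ 0.553 -0.18   0.014]
```

```bash
echo '[[[0, 0, 0], -0.145], [[0, 0, 0], -0.145], [[0, 0, 0], -0.144], [[-0.0222, -0.0487, 0], 0], [[-0.0222, -0.0487, 0], 0]]' > m.json && python3 -m pendant m.json 0 20; echo '[[[-0.0222, -0.0487, 0], 0], [[-0.0222, -0.0487, 0], 0], [[-0.0222, -0.0487, 0], 0], [[-0.0222, -0.0487, 0], 0], [[-0.0222, -0.0487, 0], 0]]' > m.json && python3 -m pendant m.json; cat >> h.py <<'E'
S=np.array([.554,.1913,.1956])
def Rz(a): return np.array([[np.cos(a),-np.sin(a)],[np.sin(a),np.cos(a)]])
def st(w): return Rz(S[2]).T@(np.array(w[:2])-S[:2])
def wl(x,y): return Rz(S[2])@[x,y]+S[:2]
def here():
    s=status.read_state();t=np.array(s['tcp_pos']);R=np.array(s['tcp_rot']); print('t',s['time'],'stn xy',st(t).round(4),'z',t[2].round(4),'yaw',np.arctan2(-R[0,1],R[1,1]).round(3),'F(stn)',(Rz(S[2]).T@np.array(s['contact_force'])[:2]).round(1),round(s['contact_force'][2],1),'open',round(s['opening'],4),'g',round(s['gripper_force'],1)); return s
E
python3 -c "from h import *;here()"
```

```text
time: 0.72
tcp_pos: [0.21, 0.5194, 0.2141]
tcp_rot: [[-0.981, -0.196, -0.0], [-0.196, 0.981, -0.001], [0.0, -0.001, -1.0]]
contact_force: [1.3, 1.4, -0.1]
opening: 0.0507
gripper_force: 0.0
time: 1.35
tcp_pos: [0.3668, 0.3018, 0.2146]
tcp_rot: [[-0.981, -0.195, -0.0], [-0.195, 0.981, 0.0], [0.0, 0.0, -1.0]]
contact_force: [0.9, 1.3, 0.6]
opening: 0.0022
gripper_force: 0.0
t 1.35 stn xy [-0.1621  0.1448] z 0.2146 yaw 0.196 F(stn) [1.1 1.1] 0.6 open 0.0022 g 0.0
```

```bash
echo '[[[-0.0207, -0.0483, 0], 0], [[-0.0207, -0.0483, 0], 0], [[-0.0207, -0.0483, 0], 0], [[0, 0, 0], 0]]' > m.json && python3 -m pendant m.json >/dev/null; python3 - <<'E'
from h import *
here();im,d,c,W=cam('wrist');np.savez('pics/w1.npz',im=im,d=d,W=W,k=[c['fx'],c['fy'],c['cx'],c['cy']]);cv2.imwrite('pics/w1.png',im[...,::-1]);print(W.round(3).tolist(),c['fx'],c['cx'],c['cy'])
E
```

```text
t 1.85 stn xy [-0.0994 -0.001 ] z 0.2143 yaw 0.192 F(stn) [0.  0.1] 0.9 open 0.0005 g 0.0
[[-0.191, 0.939, 0.286, 0.376], [0.982, 0.183, 0.055, 0.155], [-0.001, 0.292, -0.957, 0.386], [0.0, 0.0, 0.0, 1.0]] 298.94016783123476 280.77216300068716 215.99252859555838
```

View pics/w1.png

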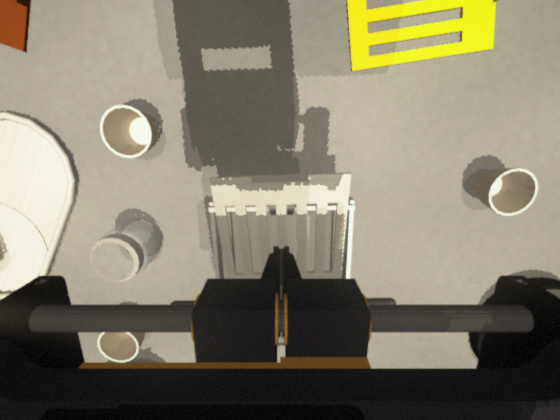

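The wrist view shows the front of the rack at (210,178) to (351,175) and the side wall front ends at (210,204) and (353,202). I'll use these to check the station pose.

```bash
python3 - <<'E'
from h import *
z=np.load('pics/w1.npz');c=dict(zip(('fx','fy','cx','cy'),z['k']));W=z['W']
for q in [(209,201,.045),(353.5,200,.045),(210,178,.062),(351,175,.062)]: print(q,st(ray(*q,c,W)).round(4))
P=pts(z['d'],c,W)
for u,v in [(281,180),(281,187),(230,190),(330,190)]: a=np.nanmedian(P[v-2:v+3,u-2:u+3],axis=(0,1)); print(u,v,st(a).round(4),a[2].round(4))
# side view dispenser check
z=np.load('pics/side0.npz');c=dict(zip(('fx','fy','cx','cy'),z['k']));W=z['W'];print(W[:3,3])
g=cv2.cvtColor(z['im'],cv2.COLOR_RGB2HSV)
# dispenser axis bottom/top in side crop approx (612,145)->(190+612-390)/2.7
for X,Y,zz in [(612,150,.071),(612,205,.01)]: print('disp side',st(ray(190+(X-390)/2.7,135+Y/3,zz,c,W)).round(4))
E
```

```text
(209, 201, 0.045) [-0.0964 -0.0859]
(353.5, 200, 0.045) [-0.097   0.0835]
(210, 178, 0.062) [-0.1264 -0.0786]
(351, 175, 0.062) [-0.1291  0.0747]
281 180 [-0.1267 -0.0013] 0.0775
281 187 [-0.1165 -0.0013] 0.0629
230 190 [-0.113  -0.0575] 0.0618
330 190 [-0.1122  0.053 ] 0.0615
[ 0.08397782 -0.66646693  0.82084071]
disp side [0.0365 0.0243]
disp side [0.039  0.0267]
```

```bash
echo '[[[0, 0, 0.05], 0], [[-0.03, 0, 0], 0], [[-0.028, 0, -0.021], 0], [[-0.025, 0, -0.016], 0], [[-0.027, 0, -0.013], 0]]' > m.json && python3 -m pendant m.json >/dev/null; python3 -c "from h import *;here()"; echo '[[[-0.028, 0, -0.009], 0], [[-0.03, 0, -0.004], 0], [[-0.02, 0, 0], 0]]' > m.json && python3 -m pendant m.json >/dev/null;  python3 -c "
from h import *;here()
im,d,c,W=cam('side');cv2.imwrite('pics/s1.png',cv2.resize(im[100:270,150:380],None,fx=2,fy=2)[...,::-1])"
```

```text
t 2.525 stn xy [0.0096 0.0034] z 0.2152 yaw 0.198 F(stn) [-0.   0.7] -1.3 open 0.0005 g 0.3
t 2.9 stn xy [0.0882 0.0035] z 0.2277 yaw 0.198 F(stn) [-0.2 -0.8] -0.6 open 0.0007 g 0.0
```

View pics/s1.png

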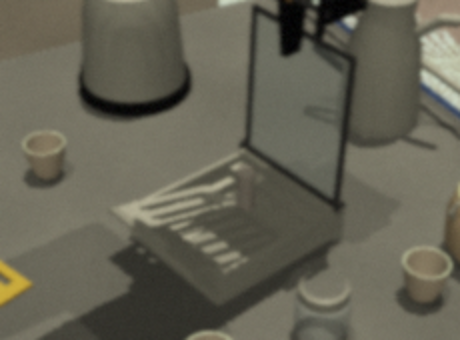

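The cover is up, with its rod at about (300,20) in the crop, near vertical. I'll push it past the balance point and then back off.

```bash
echo '[[[-0.025, 0, 0], 0], [[-0.025, 0, 0.003], 0], [[-0.02, 0, 0.003], 0], [[0.04, 0, 0], 0], [[0.04, 0, 0], 0]]' > m.json && python3 -m pendant m.json >/dev/null; python3 -c "from h import *;here()"; echo '[[[0.03, 0.013, 0], 0], [[0.03, 0.013, 0], 0], [[0, 0, 0], 0], [[0, 0, 0], 0]]' > m.json && python3 -m pendant m.json .05 20 >/dev/null;  python3 -c "
from h import *;here()
im,d,c,W=cam('side');a=cv2.resize(im[80:270,170:370],None,fx=2,fy=2)
im,d,c,W=cam('top');np.savez('pics/t2.npz',im=im,d=d,W=W);b=cv2.resize(im[110:270,160:330],None,fx=2.35,fy=2.375);cv2.imwrite('pics/s2.png',cv2.convertScaleAbs(np.hstack([a,b]),alpha=1.3)[...,::-1])"
```

```text
t 3.575 stn xy [0.0757 0.0032] z 0.2205 yaw 0.197 F(stn) [-0.8 -0. ] -0.1 open 0.0001 g 0.0
t 4.075 stn xy [0.0178 0.0283] z 0.2218 yaw 0.197 F(stn) [-0.1 -0.1] -0.8 open 0.0352 g 0.0
```

View pics/s2.png

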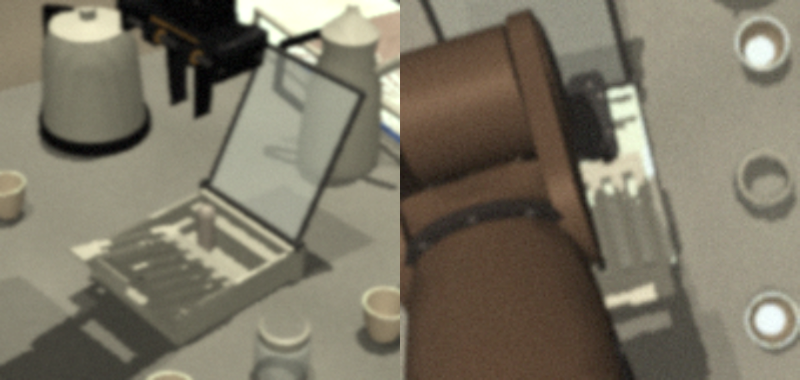

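```bash
cat > disp.py <<'E'
from h import *
here();im,d,c,W=cam('wrist');P=pts(d,c,W);X=(P[...,:2]-S[:2])@Rz(S[2]);z=P[...,2]
def med(m,t):
    print(t,m.sum(),X[m].mean(0).round(4) if m.any() else '',X[m].min(0).round(4) if m.any() else '',X[m].max(0).round(4) if m.any() else '')
m=(z>.052)&(z<.09)&(X[...,0]>.01)&(X[...,0]<.078)&(abs(X[...,1])<.07); med(m,'disp')
m=(z>.043)&(z<.055)&(abs(X[...,1])<.095)&(X[...,0]>.078)&(X[...,0]<.1); med(m,'rearwall')
m=(z>.038)&(z<.05)&(abs(abs(X[...,1])-.083)<.008)&(abs(X[...,0])<.05); a=m&(X[...,1]>0);med(a,'Lwall');med(m&~a,'Rwall')
m=(z>.029)&(z<.038)&(X[...,0]>.05)&(X[...,0]<.08)&(abs(X[...,1])<.07);med(m,'lip')
m=(z>.005)&(z<.1)&(X[...,0]<-.09)&(X[...,0]>-.15)&(abs(X[...,1])<.09);med(m,'rackfront')
cv2.imwrite('pics/w2.png',im[...,::-1])
E
python3 disp.py
```

```text
t 4.175 stn xy [0.0181 0.0278] z 0.2214 yaw 0.196 F(stn) [ 0.7 -0.4] -0.5 open 0.0431 g 0.0
disp 341 [0.0414 0.0285] [0.0321 0.0168] [0.0559 0.0403]
rearwall 1511 [ 0.0863 -0.0028] [ 0.0781 -0.0904] [0.0975 0.0915]
Lwall 457 [-0.0032  0.0815] [-0.0498  0.075 ] [0.05  0.085]
Rwall 552 [-0.0037 -0.0818] [-0.0498 -0.086 ] [ 0.0497 -0.0751]
lip 1565 [0.07   0.0001] [ 0.0597 -0.0699] [0.08   0.0699]
rackfront 6576 [-0.1109 -0.0009] [-0.1329 -0.0864] [-0.09    0.0835]
```

```bash
echo '[[[-0.023, 0, 0], 0], [[0, 0, 0.05], 0], [[0, 0, 0.05], 0], [[0, 0, 0.04], 0], [[0, 0, 0.02], 0]]' > m.json && python3 -m pendant m.json >/dev/null; python3 -c "from h import *;here()"; echo '[[[0, 0, 0.014], 0], [[0, 0, 0.014], 0], [[0, 0, 0], 0]]' > m.json && python3 -m pendant m.json >/dev/null;  python3 -c "from h import *;here()"
```

```text
t 4.85 stn xy [0.0401 0.0273] z 0.0588 yaw 0.196 F(stn) [ 0.9 -0.2] 0.3 open 0.0502 g 0.0
t 5.225 stn xy [0.0404 0.0276] z 0.033 yaw 0.196 F(stn) [ 0.  -0.5] 0.6 open 0.0498 g 0.0
```

```bash
echo '[[[0, 0, 0], 0], [[0, 0, 0], 0], [[0, 0, 0], 0], [[0, 0, 0], 0]]' > m.json && python3 -m pendant m.json 0 15 >/dev/null; python3 -c "from h import *;here()"; echo '[[[0, 0, -0.02], 0], [[0, 0, -0.03], 0], [[0, 0, -0.04], 0], [[0, 0, -0.04], 0], [[0, 0, 0], 0]]' > m.json && python3 -m pendant m.json >/dev/null;  python3 -c "from h import *;here()"
```

```text
t 5.725 stn xy [0.0409 0.0277] z 0.0341 yaw 0.196 F(stn) [0.2 0.6] 2.4 open 0.0235 g 15.0
t 6.35 stn xy [0.0417 0.0278] z 0.1666 yaw 0.196 F(stn) [-0.1  0.3] -2.2 open 0.0235 g 15.0
```

```bash
echo '[[[0.0194, -0.0408, 0], 0], [[0.0194, -0.0408, 0], 0], [[0.0194, -0.0408, 0], 0], [[0.0194, -0.0408, 0], 0], [[0.0194, -0.0408, 0], 0]]' > m.json && python3 -m pendant m.json >/dev/null; echo '[[[0.0194, -0.0408, 0], 0], [[0.0194, -0.0408, 0], 0], [[0.0194, -0.0408, 0], 0], [[0.0194, -0.0408, 0], 0], [[0, 0, 0], 0]]' > m.json && python3 -m pendant m.json ;python3 -c "
from h import *;here()
im,d,c,W=cam('wrist');P=pts(d,c,W);cv2.imwrite('pics/w3.png',im[...,::-1])"
```

```text
time: 7.6
tcp_pos: [0.4878, -0.17, 0.1626]
tcp_rot: [[-0.981, -0.192, -0.001], [-0.192, 0.981, 0.001], [0.001, 0.001, -1.0]]
contact_force: [0.2, 0.6, -0.8]
opening: 0.0237
gripper_force: 15.0
t 7.6 stn xy [-0.1352 -0.3415] z 0.1626 yaw 0.193 F(stn) [0.3 0.6] -0.8 open 0.0237 g 15.0
```

View pics/w3.png

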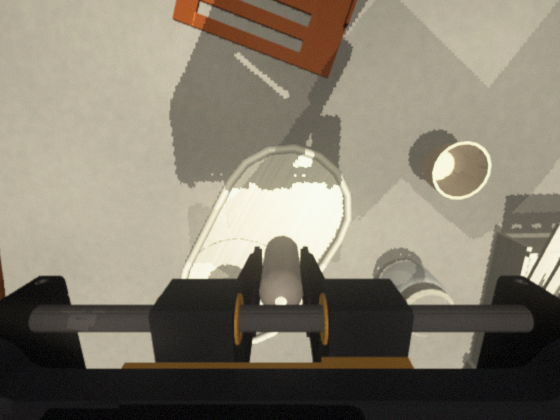

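The dispenser is held at (282,270), above the near half of the tray, and the way down is clear. I'll lower it.

```bash
echo '[[[0, 0, 0.04], 0], [[0, 0, 0.04], 0], [[0, 0, 0.03], 0], [[0, 0, 0.01], 0], [[0, 0, 0], 0]]' > m.json && python3 -m pendant m.json >/dev/null; python3 -c "from h import *;here()"; echo '[[[0, 0, 0.005], 0], [[0, 0, 0.002], 0], [[0, 0, 0], 0]]' > m.json && python3 -m pendant m.json >/dev/null;python3 -c "from h import *;here()"
```

```text
t 8.275 stn xy [-0.1336 -0.339 ] z 0.0434 yaw 0.197 F(stn) [ 0.1 -0.2] -0.7 open 0.0235 g 15.0
t 8.65 stn xy [-0.1337 -0.3397] z 0.0369 yaw 0.196 F(stn) [-0.4 -0.2] -1.6 open 0.0231 g 15.0
```

```bash
echo '[[[0, 0, 0.002], 0], [[0, 0, 0.001], 0], [[0, 0, 0], 0]]' > m.json && python3 -m pendant m.json >/dev/null; python3 -c "from h import *;here()"
```

```text
t 9.025 stn xy [-0.1338 -0.3396] z 0.0335 yaw 0.196 F(stn) [ 0.7 -0. ] -0.6 open 0.0233 g 15.0
```

```bash
echo '[[[0, 0, 0.001], 0], [[0, 0, 0], 0]]' > m.json && python3 -m pendant m.json >/dev/null; python3 -c "from h import *;here()"; echo '[[[0, 0, 0.001], 0], [[0, 0, 0], 0]]' > m.json && python3 -m pendant m.json >/dev/null; python3 -c "from h import *;here()"
```

```text
t 9.275 stn xy [-0.1336 -0.3396] z 0.033 yaw 0.196 F(stn) [-1.   1.8] 5.7 open 0.0238 g 15.0
t 9.525 stn xy [-0.1334 -0.3395] z 0.0327 yaw 0.196 F(stn) [-1.7  5.1] 16.7 open 0.0236 g 15.0
```

```bash
echo '[[[0, 0, -0.0012], 0], [[0, 0, 0], 0]]' > m.json && python3 -m pendant m.json >/dev/null; echo '[[[0, 0, 0], 0], [[0, 0, 0], 0], [[0, 0, 0], 0], [[0, 0, 0], 0]]' > m.json && python3 -m pendant m.json .05 >/dev/null; python3 -c "from h import *;here()"; echo '[[[0, 0, -0.03], 0], [[0, 0, -0.05], 0], [[0, 0, -0.05], 0], [[0, 0, -0.03], 0], [[0, 0, 0], 0]]' > m.json && python3 -m pendant m.json >/dev/null
python3 - <<'E'
from h import *
here();im,d,c,W=cam('wrist');P=pts(d,c,W);a=im
q=np.array([.4885,-.168]);m=(P[...,2]>.045)&(P[...,2]<.09)&(np.hypot(P[...,0]-q[0],P[...,1]-q[1])<.04);print(m.sum(),P[m].mean(0).round(4),P[m].min(0).round(3),P[m].max(0).round(3))
im,d,c,W=cam('side');cv2.imwrite('pics/s3.png',np.hstack([a[100:300,200:400],im[180:380,200:440]])[...,::-1])
E
```

```text
t 10.275 stn xy [-0.1338 -0.3396] z 0.0328 yaw 0.196 F(stn) [-0.3  0.3] -0.3 open 0.0492 g 0.0
t 10.9 stn xy [-0.1332 -0.34  ] z 0.1948 yaw 0.196 F(stn) [ 0.4 -0.3] -0.6 open 0.0499 g 0.0
427 [ 0.4893 -0.1684  0.065 ] [ 0.48  -0.179  0.045] [ 0.504 -0.157  0.072]
```

View pics/s3.png

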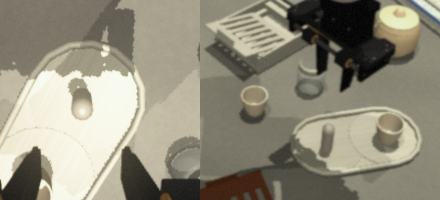

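The dispenser stands upright on the tray at (328,138), and the cup there hasn't moved. Next is the rack, pushed with both fingertips on its flange.

```bash
echo '[[[0.005, 0.0483, 0], 0], [[0.005, 0.0483, 0], 0], [[0.005, 0.0483, 0], 0], [[0.005, 0.0483, 0], 0]]' > m.json && python3 -m pendant m.json .032 60 >/dev/null; echo '[[[0.005, 0.0483, 0], 0], [[0.005, 0.0483, 0], 0], [[0.005, 0.0483, 0], 0], [[0, 0, 0], 0]]' > m.json && python3 -m pendant m.json >/dev/null;python3 - <<'E'
from h import *
here();im,d,c,W=cam('wrist');cv2.imwrite('pics/w4.png',im[...,::-1]);P=pts(d,c,W);X=(P[...,:2]-S[:2])@Rz(S[2]);z=P[...,2]
m=(z>.055)&(z<.085)&(X[...,0]<-.08)&(X[...,0]>-.15)&(abs(X[...,1])<.1)
for lo in np.arange(-.08,.08,.02):
    k=m&(X[...,1]>lo)&(X[...,1]<lo+.02);print(round(lo,2),k.sum(),np.percentile(X[k][:,0],2).round(4),np.percentile(z[k],98).round(4))
print('ymin,max',np.percentile(X[m][:,1],[1,99]).round(4))
E
```

```text
t 12.0 stn xy [-0.1701  0.0007] z 0.1917 yaw 0.2 F(stn) [ 0.4 -1. ] -0.7 open 0.0317 g 0.0
-0.08 504 -0.1283 0.0663
-0.06 361 -0.1293 0.0667
-0.04 276 -0.1298 0.0797
-0.02 547 -0.1305 0.0802
0.0 538 -0.1309 0.0801
0.02 304 -0.1318 0.0801
0.04 384 -0.1323 0.0667
0.06 396 -0.1326 0.0666
ymin,max [-0.0774  0.0724]
```

```bash
echo '[[[-0.006, -0.003, 0.05], 0], [[0, 0, 0.05], 0], [[0, 0, 0.025], 0], [[0, 0, 0.008], 0], [[0, 0, 0], 0]]' > m.json && python3 -m pendant m.json >/dev/null;python3 -c "from h import *;here()"; echo '[[[-0.01, 0, 0], 0], [[-0.01, 0, 0], 0], [[-0.008, 0, 0], 0], [[0, 0, 0], 0]]' > m.json && python3 -m pendant m.json>/dev/null; python3 -c "from h import *;here()"
```

```text
t 12.675 stn xy [-0.1629 -0.0051] z 0.0597 yaw 0.195 F(stn) [0.3 0.3] -1.1 open 0.032 g 0.0
t 13.175 stn xy [-0.1342 -0.0045] z 0.06 yaw 0.196 F(stn) [0.1 0.5] -0.3 open 0.032 g 0.0
```

```bash
echo '[[[-0.008, 0, 0], 0], [[-0.008, 0, 0], 0], [[-0.008, 0, 0.001], 0], [[-0.006, 0, 0.001], 0]]' > m.json && python3 -m pendant m.json >/dev/null;python3 -c "from h import *;here()";python3 - <<'E'
from h import *
im,d,c,W=cam('wrist');cv2.imwrite('pics/w5.png',im[...,::-1]);P=pts(d,c,W);X=(P[...,:2]-S[:2])@Rz(S[2]);z=P[...,2]
m=(z>.045)&(z<.085)&(X[...,0]<-.05)&(X[...,0]>-.15)&(abs(X[...,1])<.1)
for lo in np.arange(-.08,.08,.02):
    k=m&(X[...,1]>lo)&(X[...,1]<lo+.02);print(round(lo,2),k.sum(),np.percentile(X[k][:,0],2).round(4),np.percentile(z[k],98).round(4))
E
```

```text
t 13.675 stn xy [-0.1044 -0.0045] z 0.0577 yaw 0.196 F(stn) [-1.8 -1.5] -1.6 open 0.0318 g 0.6
-0.08 171 -0.0942 0.057
-0.06 193 -0.0941 0.0574
-0.04 501 -0.1161 0.0844
-0.02 982 -0.0938 0.0704
0.0 957 -0.116 0.0839
0.02 142 -0.0941 0.0569
0.04 242 -0.0941 0.0571
0.06 263 -0.0958 0.0567
```

View pics/w5.png

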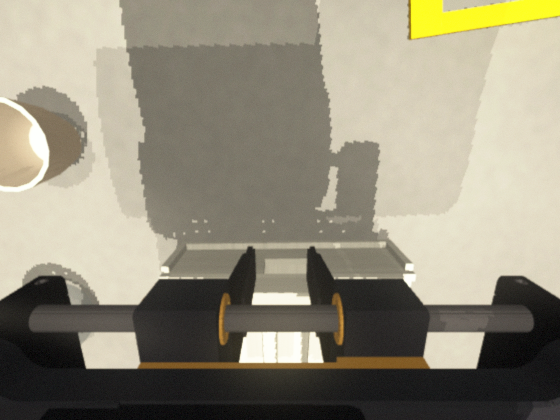

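The rack is straight and being pushed, with its front edge along row 243. I'll continue slowly.

```bash
echo '[[[-0.005, 0, 0.002], 0], [[-0.005, 0, 0.002], 0], [[0, 0, 0], 0]]' > m.json && python3 -m pendant m.json >/dev/null;python3 -c "from h import *;here()"; echo '[[[-0.003, 0, 0], 0], [[-0.002, 0, 0], 0], [[0, 0, 0], 0]]' > m.json && python3 -m pendant m.json >/dev/null;python3 -c "from h import *;here()"
```

```text
t 14.1 stn xy [-0.0943 -0.0045] z 0.0537 yaw 0.196 F(stn) [0.  0.8] -0.1 open 0.032 g 0.0
t 14.475 stn xy [-0.0898 -0.0045] z 0.0539 yaw 0.196 F(stn) [ 0.  -1.3] 0.1 open 0.0319 g 0.0
```

```bash
for i in 1; do echo '[[[-0.002, 0, 0], 0], [[0, 0, 0], 0]]' > m.json && python3 -m pendant m.json >/dev/null;python3 -c "from h import *;here()"; echo '[[[-0.002, 0, 0], 0], [[0, 0, 0], 0]]' > m.json && python3 -m pendant m.json >/dev/null;python3 -c "
from h import *;here()
im,d,c,W=cam('wrist');P=pts(d,c,W);X=(P[...,:2]-S[:2])@Rz(S[2]);z=P[...,2]
for a,b in ((-.07,-.04),(.035,.07)):
  for x0 in np.arange(-.1,-.04,.004):
    k=(X[...,1]>a)&(X[...,1]<b)&(X[...,0]>x0)&(X[...,0]<x0+.004); print(round(x0*1000),k.sum(),np.round(np.nanmedian(z[k])*1000,1),end=' | ')
  print()
"; done
```

```text
t 14.725 stn xy [-0.0878 -0.0045] z 0.0539 yaw 0.196 F(stn) [ 0.8 -0.2] -0.1 open 0.0319 g 0.0
t 14.975 stn xy [-0.0858 -0.0045] z 0.0538 yaw 0.196 F(stn) [-0.  -0.4] -0.8 open 0.0319 g 0.0
-100 245 1.3 | -96 213 5.9 | -92 1245 35.8 | -88 137 50.9 | -84 0 nan | -80 245 38.4 | -76 219 38.5 | -72 214 38.2 | -68 112 37.8 | -64 0 nan | -60 0 nan | -56 0 nan | -52 0 nan | -48 0 nan | -44 0 nan | 
-100 727 137.9 | -96 1681 35.3 | -92 634 51.3 | -88 195 135.1 | -84 45 134.4 | -80 329 38.2 | -76 261 38.4 | -72 247 38.0 | -68 174 37.5 | -64 0 nan | -60 0 nan | -56 0 nan | -52 0 nan | -48 0 nan | -44 0 nan |
  return np.nanmean(a, axis, out=out, keepdims=keepdims)
```

```bash
echo '[[[0, 0, -0.015], 0], [[-0.013, 0, 0], 0], [[-0.013, 0, 0], 0], [[0, 0, 0.015], 0], [[0, 0, 0.01], 0]]' > m.json && python3 -m pendant m.json >/dev/null;python3 -c "from h import *;here()"; echo '[[[0, 0, 0.004], 0], [[0, 0, 0.003], 0], [[0, 0, 0], 0]]' > m.json && python3 -m pendant m.json >/dev/null;python3 -c "from h import *;here()"
```

```text
t 15.65 stn xy [-0.0606 -0.0045] z 0.0422 yaw 0.196 F(stn) [-0.2  0.5] -0.1 open 0.0321 g 0.0
t 16.025 stn xy [-0.06   -0.0044] z 0.0368 yaw 0.196 F(stn) [-0.3 -0. ] -0.1 open 0.0322 g 0.0
```

```bash
echo '[[[0, 0, 0.003], 0], [[0, 0, 0.002], 0], [[0, 0, 0], 0]]' > m.json && python3 -m pendant m.json >/dev/null;python3 -c "from h import *;here()"; echo '[[[-0.001, 0, 0.003], 0], [[0, 0, 0.002], 0], [[0, 0, 0], 0]]' > m.json && python3 -m pendant m.json >/dev/null;python3 -c "from h import *;here()"
```

```text
t 16.4 stn xy [-0.06   -0.0045] z 0.0318 yaw 0.196 F(stn) [-1.  -0.4] 1.3 open 0.0322 g 0.5
t 16.775 stn xy [-0.059  -0.0044] z 0.0266 yaw 0.196 F(stn) [-0.5 -0.6] 0.4 open 0.0323 g 0.0
```

```bash
echo '[[[0, 0, 0.002], 0], [[0, 0, 0], 0]]' > m.json && python3 -m pendant m.json >/dev/null;python3 -c "from h import *;here()"; echo '[[[0, 0, 0.002], 0], [[0, 0, 0], 0]]' > m.json && python3 -m pendant m.json >/dev/null;python3 -c "from h import *;here()"
```

```text
t 17.025 stn xy [-0.059  -0.0045] z 0.0247 yaw 0.196 F(stn) [-0.2 -0.6] -0.2 open 0.0323 g 0.0
t 17.275 stn xy [-0.0589 -0.0044] z 0.0242 yaw 0.196 F(stn) [-4.7 -0.9] 21.8 open 0.0318 g 10.3
```

```bash
echo '[[[0, 0, -0.03], 0], [[0, 0, -0.05], 0], [[0, 0, -0.05], 0], [[0.04, 0, -0.05], 0], [[0.02, 0, 0], 0]]' > m.json && python3 -m pendant m.json >/dev/null;python3 -W ignore - <<'E'
from h import *
here();im,d,c,W=cam('wrist');P=pts(d,c,W);X=(P[...,:2]-S[:2])@Rz(S[2]);z=P[...,2]
for a,b in ((-.074,-.035),(-.012,.008),(.032,.07)):
  for x0 in np.arange(-.1,.08,.006):
    k=(X[...,1]>a)&(X[...,1]<b)&(X[...,0]>x0)&(X[...,0]<x0+.006); print(round(x0*1000),np.round(np.nanpercentile(z[k],75)*1000,1) if k.any() else '-',end=' | ')
  print()
cv2.imwrite('pics/w6.png',cv2.resize(im[130:330,140:420],None,fx=2.8,fy=2.8)[...,::-1])
E
```

```text
t 17.9 stn xy [-0.1183 -0.0044] z 0.2047 yaw 0.196 F(stn) [-0.   0.6] -0.8 open 0.032 g 0.0
-100 5.6 | -94 48.6 | -88 51.3 | -82 25.4 | -76 25.4 | -70 25.3 | -64 25.4 | -58 25.2 | -52 25.6 | -46 25.2 | -40 25.1 | -34 24.5 | -28 24.8 | -22 24.7 | -16 24.9 | -10 6.3 | -4 6.3 | 2 6.2 | 8 5.8 | 14 6.1 | 20 6.2 | 26 6.4 | 32 6.1 | 38 6.2 | 44 4.2 | 50 - | 56 - | 62 - | 68 35.2 | 74 35.2 | 
-100 6.0 | -94 25.7 | -88 43.3 | -82 38.7 | -76 25.4 | -70 25.5 | -64 25.4 | -58 25.2 | -52 25.2 | -46 25.4 | -40 25.2 | -34 25.0 | -28 24.9 | -22 25.1 | -16 25.0 | -10 24.8 | -4 25.0 | 2 24.9 | 8 25.1 | 14 25.2 | 20 24.7 | 26 25.1 | 32 6.9 | 38 6.1 | 44 - | 50 - | 56 - | 62 - | 68 35.5 | 74 35.2 | 
-100 5.8 | -94 49.8 | -88 49.6 | -82 25.2 | -76 25.4 | -70 25.2 | -64 25.3 | -58 25.3 | -52 25.4 | -46 25.3 | -40 24.9 | -34 24.8 | -28 24.9 | -22 24.7 | -16 24.7 | -10 25.0 | -4 - | 2 - | 8 - | 14 - | 20 6.3 | 26 6.2 | 32 6.1 | 38 6.5 | 44 - | 50 - | 56 - | 62 - | 68 35.3 | 74 40.5 |
```

View pics/w6.png

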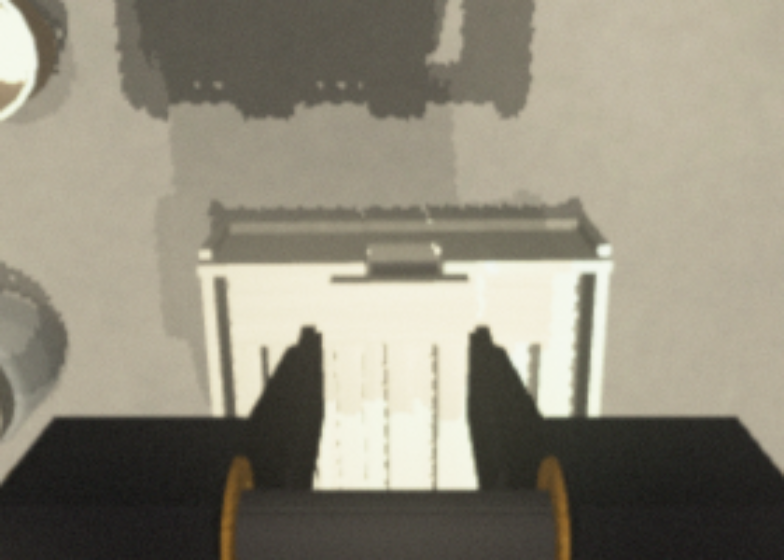

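```bash
python3 -W ignore - <<'E'
from h import *
im,d,c,W=cam('wrist');P=pts(d,c,W);X=(P[...,:2]-S[:2])@Rz(S[2]);z=P[...,2]
f=(z>.034)&(z<.041)&(X[...,0]>-.088)&(X[...,0]<-.065)
for a,b in ((-.034,-.018),(.016,.028),(-.012,.01)):
  k=f&(X[...,1]>a)&(X[...,1]<b);print('flange top',k.sum(),np.percentile(X[k][:,0],[5,25,50,75,95]).round(4) if k.any() else '')
k=(z>.047)&(z<.053)&(X[...,0]>-.1)&(X[...,0]<-.08)&(abs(X[...,1])>.03)&(abs(X[...,1])<.07);print('wall top',np.percentile(X[k][:,0],[2,50,98]).round(4))
k=(z>.0335)&(z<.037)&(X[...,0]>.05)&(X[...,0]<.09)&(abs(X[...,1])<.06);print('lip',np.percentile(X[k][:,0],[1,5]).round(4) if k.any() else '')
E
```

```text
flange top 49 [-0.079  -0.0787 -0.0779 -0.0767 -0.0762]
flange top 36 [-0.0798 -0.0794 -0.0788 -0.0775 -0.0763]
flange top 95 [-0.0833 -0.0793 -0.0787 -0.0775 -0.0762]
wall top [-0.0931 -0.0903 -0.0867]
lip [0.0642 0.0649]
```

```bash
python3 - <<'E'
from h import *
im,d,c,W=cam('side');P=pts(d,c,W)
def top(n,x,y,r,lo,hi):
    m=(np.hypot(P[...,0]-x,P[...,1]-y)<r)&(P[...,2]>lo)&(P[...,2]<hi);print(n,m.sum(),P[m].mean(0).round(3) if m.any() else '')
top('disp',.489,-.168,.03,.055,.085)
for n,x,y in [('ct',.611,-.204),('cf',.416,-.008),('cm',.696,-.008),('cs',.398,.428)]: top(n,x,y,.045,.04,.056)
top('sugar',.554,-.004,.045,.06,.085)
X=(P[...,:2]-S[:2])@Rz(S[2]);m=(abs(X[...,1])<.095)&(X[...,0]>.15)&(X[...,0]<.22)&(P[...,2]>.2)&(P[...,2]<.24);print('cover rod',m.sum(),X[m].mean(0).round(3),P[m][:,2].max().round(3))
here();print(env.hand_in())
E
```

```text
disp 118 [ 0.488 -0.17   0.065]
ct 303 [ 0.613 -0.205  0.048]
cf 215 [ 0.414 -0.008  0.046]
cm 176 [ 0.698 -0.008  0.045]
cs 140 [0.396 0.431 0.046]
sugar 184 [ 0.547 -0.019  0.069]
cover rod 819 [ 0.183 -0.002] 0.232
t 18.05 stn xy [-0.1182 -0.0045] z 0.2021 yaw 0.196 F(stn) [1.1 0.8] 0.2 open 0.0323 g 0.0
the job is handed in; nothing more can be done
None
```

The job is handed in at about 18 s on the robot's clock: the cover stays open against its rear stop, the dispenser stands upright on the tray, the rack lies flat with its rear edge measured about 20 mm under the lip, and the four cups and sugar bowl measured where they started (the date pot wasn't re-measured, but the arm never went near it).

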